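# Push the wedged specimen mount out of the tilting sleeve into the tray

## Task

The specimen mount is wedged at the bottom of the tilting sleeve. Swing the gate under the sleeve fully open and tip the sleeve over to its stop so that its foot points at the tray, with the mount still in it; then take the push rod from its rack and push it down inside the sleeve until its collar sits on the sleeve's rim and the mount drops into the tray. Leave the rod home in the tipped sleeve and leave the other mounts and the loupe alone.

Things in the scene. Friction and masses are not known exactly. Their poses are not given: they have to be found in the camera images.
- stand: grey fixed stand that carries the sleeve on a level axle; origin on the worktop straight under the middle of the sleeve, z up. Its own x points from the sleeve to the upright post behind it (post face 51 mm from the sleeve's axis, 104 mm tall) and is the direction of the axle, which lies 85 mm above the worktop; its own y points from the sleeve to the tray. Base plates 8 to 10 mm high, from x -50 to +84 mm and y -77 to +63 mm (in front of the post only y -77 to -2 mm)
- sleeve (a joint): tilt of the aluminium sleeve about the stand's own +x through the axle, rad: 0 upright (stop, as found), up to 0.62 tipped against the other stop with the mouth over on the stand's -y side and the foot on its +y side, towards the tray. A stiff friction axle (about 0.14 N m): it stays where it is left; to tip it, push the upper part of the sleeve towards -y, some 5 to 10 N at 38 mm above the axle. It cannot be pushed past either stop
- sleeve_mouth (a point): centre of the sleeve's open upper end, 45 mm from the axle along the sleeve; z points out of the mouth along the sleeve, x along the axle like the stand's x. The sleeve is a round tube 90 mm long, 47 mm outside, bore 32 mm
- sleeve_foot (a point): centre of the sleeve's lower end, 45 mm below the axle along the sleeve, same axes as sleeve_mouth (z towards the mouth). Three spring plungers round the bore, 9 mm above it, stick out into the bore and leave a 26 mm passage between them (the rod's head passes); the mount sits wedged on them and does not fall out in any attitude. It lets go under a push of roughly 7 to 15 N along the sleeve and then must be pushed on, against a few N, until all its 22 mm have passed
- gate (a joint): swing of the round steel gate that shuts the sleeve's foot, rad: 0 shut, 1.75 fully open (stop); light friction, about 0.6 N at the knob; it stays where it is left. It turns about a pin parallel to the sleeve, so a push on the mount cannot open it; it is clear of the mount above 1.35
- gate_pin (a point): axis of the gate's pin, at the foot of the sleeve on its +x side (28 mm from the sleeve's axis); axes turn with the gate: z along the sleeve towards its mouth, -x along the lever to the knob
- gate_knob (a point): top centre of the upright grey handle post (the knob), 13 mm thick and 60 mm high, at the end of the gate's lever, 108 mm from the pin; its top is 99 mm above the worktop while the sleeve is upright. With the gate shut it stands 80 mm from the sleeve's axis on the stand's -x side and opening carries it in an arc towards the stand's +y
- stuck_mount: cream resin specimen mount, a puck 30 mm in diameter and 22 mm high with a metal specimen in its top, 32 g, wedged in the foot of the sleeve; origin at the centre of its underside, which at the start is about 14 mm above the sleeve's foot
- tray: fixed low steel tray with a black rubber mat beside the stand, under the tipped sleeve's foot; 104 x 122 x 22 mm, walls 2.5 mm, top of the mat 5.6 mm above the worktop; origin at the centre of its underside, axes like the stand's
- push_rod: push rod hanging upright by its collar in the rack; origin at the centre of the lower end face, z up the rod. White head 22 mm thick and 12 mm long, steel shank 14 mm thick, steel collar 44 mm across from 102 to 108 mm, grey cylindrical handle 26 mm thick from 108 to 158 mm. 140 g. With the collar on the sleeve's rim its head stands 12 mm out of the foot
- rod_rack: fixed rack, origin on the worktop under the rod: base 100 x 70 x 10 mm, a fork 6 mm thick with its top 118 mm above the worktop on a post at the rack's own +x; the fork's slot is 26 mm wide, open towards the rack's -x. The rod lifts straight up out of it (its end is 16 mm above the worktop as it hangs)
- mount_3: bystander: another specimen mount standing on the worktop left of the tray, 30 mm across; origin at the centre of its underside
- mount_4: bystander: another specimen mount standing on the worktop left of the tray, 30 mm across; origin at the centre of its underside
- mount_6: bystander: another specimen mount standing on the worktop left of the tray, 30 mm across; origin at the centre of its underside
- loupe: bystander: black loupe, 39 mm across and 41 mm high, standing behind those mounts; origin at the centre of its underside
Things that resemble listed ones, but are neither listed nor needed, are in the scene too. Of the things that look like the push_rod, the smallest one is meant.

How it is judged:
On the way, in this order (a step that is already met when the one before it is completed fails the run):
1. the gate is open (over 1.35 rad) and the sleeve tipped (over 0.55 rad) with the mount still wedged in it (value of joint gate above 1.35 rad and value of joint sleeve above 0.55 rad and z of stuck_mount in the frame of sleeve_foot above 0.008 m), for 0.2 s.
2. the rod's head is down inside the sleeve with the mount still in it (z of push_rod in the frame of sleeve_mouth below -0.02 m and distance between push_rod and sleeve_foot below 0.08 m and z of stuck_mount in the frame of sleeve_foot above 0 m).
At the end, for the whole second after the job is handed in: the mount rests inside the tray (underside centre within its walls, below 36 mm); sleeve tipped over 0.55 rad, gate open over 1.35 rad; the rod rests in the sleeve with its collar on the rim (head at least 7 mm out of the foot and within 20 mm of it, in line within 0.12 rad) (x of stuck_mount in the frame of tray between -0.05 and 0.05 m and y of stuck_mount in the frame of tray between -0.059 and 0.059 m and height (world z) of stuck_mount below 0.036 m and linear speed of each of stuck_mount, push_rod below 0.02 m/s and value of joint sleeve above 0.55 rad and value of joint gate above 1.35 rad and horizontal distance between push_rod and sleeve_foot below 0.02 m and z of push_rod in the frame of sleeve_foot below -0.007 m and angle between the z axis of push_rod and the z axis of sleeve_mouth, either way round below 0.12 rad); the robot touches nothing.
It fails at once if the bystander mount_3 is moved by more than 20 mm (distance of mount_3 from where it was at the start of the episode above 0.02 m).
It fails at once if the bystander mount_4 is moved by more than 20 mm (distance of mount_4 from where it was at the start of the episode above 0.02 m).
It fails at once if the bystander mount_6 is moved by more than 20 mm (distance of mount_6 from where it was at the start of the episode above 0.02 m).
It fails at once if the bystander loupe is moved by more than 20 mm (distance of loupe from where it was at the start of the episode above 0.02 m).
It also fails if it takes over 58 s, if anything falls off the work surface, if the arm or the gripper's body presses on something with over 40 N, if the wrist force passes 120 N, or if a joint passes its speed limit or range.

## Robot

A 6-joint arm with a two-finger parallel gripper is mounted at the origin on a cart in front of the work surface, level with it; the furniture and walls round the work are solid. World frame = base frame: x ahead of the robot, y to its left, z up, the work surface at z = 0. Lengths are in m, angles in rad, forces in N, time in s.
With the tool pointing down it reaches from about 0.35 to 0.8 m from the base axis. Payload 7.3 kg.
Tool frame: the origin (TCP) lies between the finger pads; the fingertips stand 25 mm ahead of it and the grasp point (between the pads) lies 6 mm ahead of it (r.tip_extent is the distance from the TCP to the fingertips, in m); z points along the fingers, y is the direction in which the jaws open and shut (so a half turn about z gives the same grasp; the last joint's range is limited). The gripper opens to 85 mm and grips with 20 to 120 N. Pads are 22 mm wide; open, the fingers measure 114 mm over their backs; the gripper's body (76 mm by 85 mm) begins 54 mm behind the grasp point. The pads swing forward as they close: fully open they stand 13 mm farther back than shut.
Start: joints at [1.187, 0.342, 1.524, -0, 1.275, -0.146], TCP at [0.124, 0.51, 0.256] pointing down, gripper open.
Joint ranges: [-2.53, 2.53], [-0.77, 2.02], [0.04, 2.7], [-1, 4.14], [0.28, 2.66], [-3.11, 3.11]. Speed limits (rad/s): [2.57, 2.57, 3.14, 3.14, 3.14, 3.14].

## Interface

Orientations are given as a unit quaternion [x, y, z, w].
In Python, from workcell import r, command_gripper, optics gives the robot as it stands. The module is installed in compiled form; this text tells all that it offers. Calls block until the motion is done:
- r.reach(position, orientation): joint-space move of the TCP to a pose.
- r.move_straight(position, orientation=None, speed=0.15, max_force=None): straight line of the TCP; orientation=None keeps the orientation; speed is the mean speed in m/s. With max_force (N) it stops when the force on the tool has changed by that much, and returns True; else False.
- r.movej(angles): joint-space move.
- command_gripper(opening, force=None): finger opening in m; force is the grip in N (None keeps the last); returns when the fingers have stopped.
- r.hold(seconds).
- r.solve_ik(position, orientation): joint angles nearest the present ones, or None.
- r.read_state(): the state.
- optics.get_image(name): name is "scene" or "top" or "wrist"; returns (picture, depth): 480x640x3 uint8, red, green, blue; 480x640 float32, m along the optical axis (not along the pixel's ray), 0 where there is no reading.
- optics.camera_model(name): a dict with "K" (3x3 intrinsics, pixels), "R" (3x3) and "t" (3): a world point X has camera coordinates R X + t; the wrist camera has in their place "tool_from_camera" (4x4, takes a point from camera to tool coordinates, whose origin is the TCP and whose axes are the flange's). Camera axes: x right, y down, z forward; pixel columns grow to the right and rows downward; lengths in m; the calibration is good to about 2 mm. A picture is of the moment at which its call begins: read the wrist's pose just before it. camera_model takes no time and is no camera call.
A pose or a line that the arm cannot do raises r.PlanningError and nothing moves.
- r.finish_job(): hands the job in, once; it reports no verdict.
The state is a dict: "time_s": time; "joint_positions": joint angles; "dq": joint speeds; "tau": joint torques, N m; "eef_pos": TCP position; "eef_rot": TCP orientation; "contact_force": force on the tool from outside, world axes, zero at the start; "torque": the same for the moment, N m; "grip_width": finger opening in m.
Only numpy, scipy, OpenCV 4.12 (cv2) and the standard library are available. Lean on these libraries where they do the work, as an engineer would, in place of code of your own. Each camera call takes 0.05 s, during which the arm holds its last target.

## Working session

There is one attempt and no reset: what is moved stays moved. The work goes in short steps, each a Python script; the robot and the scene stay as the last script left them, time stands still between calls to the robot, and variables do not carry over. Pictures are saved under pics/ and viewed, and the job is handed in when it is done.

```bash
ls; mkdir -p pics; python3 - <<'E'
from workcell import r, command_gripper, optics
import cv2,numpy as np
np.set_printoptions(precision=4,suppress=True)
for n in ["scene","top"]:
    im,d=optics.get_image(n); cv2.imwrite(f"pics/{n}0.png",im[:,:,::-1]); np.save(f"pics/{n}0_d.npy",d); np.save(f"pics/{n}0_im.npy",im)
    m=optics.camera_model(n); print(n,m, -np.array(m["R"]).T@m["t"])
print(optics.camera_model("wrist")); print(r.read_state(), r.tip_extent)
E
```

```text
pics
scene {'K': array([[566.2564,   0.    , 318.614 ],
       [  0.    , 566.2564, 236.1737],
       [  0.    ,   0.    ,   1.    ]]), 'R': array([[-0.8664, -0.4992,  0.0072],
       [-0.382 ,  0.6536, -0.6534],
       [ 0.3215, -0.5688, -0.757 ]]), 't': array([0.3951, 0.3355, 1.4055])} [0.0187 0.7774 1.2804]
top {'K': array([[444.0414,   0.    , 319.7327],
       [  0.    , 444.0414, 247.4586],
       [  0.    ,   0.    ,   1.    ]]), 'R': array([[ 0.028 , -0.9994, -0.0204],
       [-0.9966, -0.0263, -0.0779],
       [ 0.0773,  0.0225, -0.9968]]), 't': array([-0.1097,  0.5193,  1.3045])} [ 0.4198 -0.1253  1.3385]
{'K': array([[375.0511,   0.    , 322.2352],
       [  0.    , 375.0511, 235.4507],
       [  0.    ,   0.    ,   1.    ]]), 'tool_from_camera': array([[-0.0008, -0.9643, -0.2648,  0.0679],
       [ 1.    , -0.0011,  0.0008, -0.0014],
       [-0.001 , -0.2648,  0.9643, -0.1176],
       [ 0.    ,  0.    ,  0.    ,  1.    ]])}
{'time_s': 0.1, 'joint_positions': array([ 1.187 ,  0.3426,  1.5249, -0.    ,  1.2754, -0.146 ]), 'dq': array([-0.0006, -0.0033, -0.002 , -0.0005,  0.0015,  0.0025]), 'tau': array([  0.0028, -43.4445, -24.6496,   0.    ,   0.0046,  -0.    ]), 'eef_pos': array([0.1235, 0.5099, 0.2557]), 'eef_rot': array([ 0.1186,  0.9929, -0.0007, -0.0002]), 'contact_force': array([-0.254 ,  0.384 , -0.9719]), 'torque': array([-0.0172, -0.0237, -0.002 ]), 'grip_width': 0.08548293952679757} 0.025
```

View pics/scene0.png

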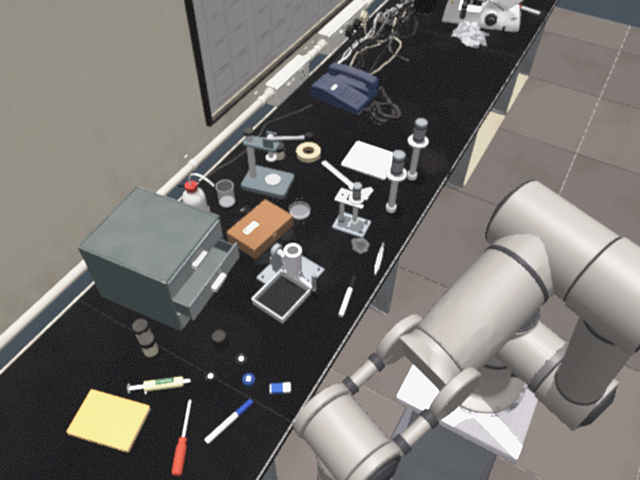

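View pics/top0.png

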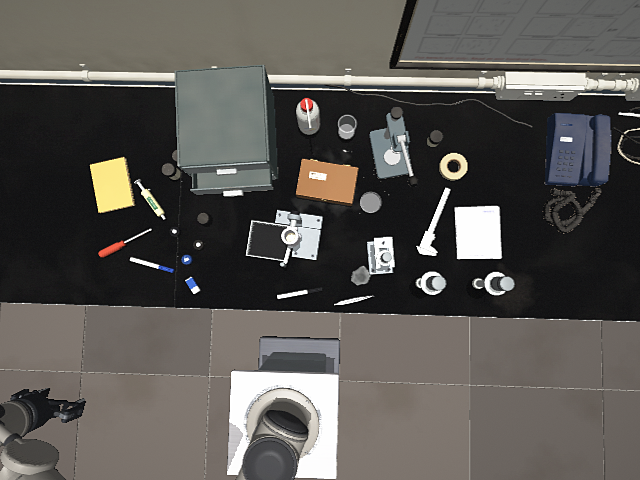

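```bash
python3 - <<'E'
import cv2,numpy as np
a=np.load("pics/top0_im.npy")[190:310,230:420,::-1]
b=np.load("pics/scene0_im.npy")[150:330,230:440,::-1]
cv2.imwrite("pics/c1.png",cv2.resize(a,None,fx=4.2,fy=4.2,interpolation=2))
cv2.imwrite("pics/c2.png",cv2.resize(b,None,fx=3.3,fy=3.3,interpolation=2))
E
```

```text
(no output)
```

View pics/c1.png

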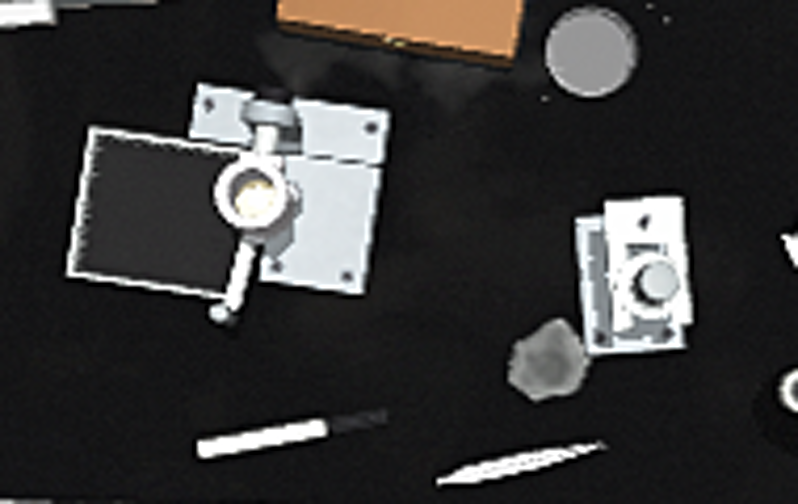

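View pics/c2.png

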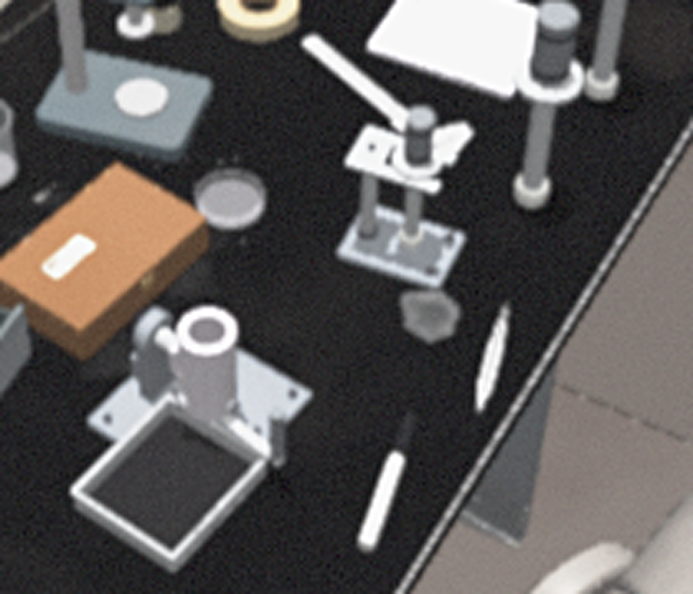

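```bash
cat > h.py <<'E'
import numpy as np, cv2
np.set_printoptions(precision=4,suppress=True)
def cloud(d,m):
    K,R,t=map(np.array,(m["K"],m["R"],m["t"]))
    v,u=np.mgrid[0:480,0:640]
    c=np.stack([(u-K[0,2])/K[0,0]*d,(v-K[1,2])/K[1,1]*d,d],-1)
    return (c-t)@R   # R^T (c-t)
def ray(m,uv,z):
    K,R,t=map(np.array,(m["K"],m["R"],m["t"]))
    o=-R.T@t; q=np.linalg.solve(K,[uv[0],uv[1],1]); q=R.T@q
    return o+q*(z-o[2])/q[2]
E
python3 - <<'E'
from h import *
from workcell import optics
for n in ["top","scene"]:
    d=np.load(f"pics/{n}0_d.npy"); im=np.load(f"pics/{n}0_im.npy"); m=optics.camera_model(n)
    P=cloud(d,m); P[d==0]=np.nan
    z=P[...,2]; x=P[...,0]; y=P[...,1]
    tab=(im.max(-1)<40)&(x>0.35)&(x<0.7)&(abs(y)<.4)
    print(n,"table z",np.nanmedian(z[tab]))
    def comp(lo,hi,reg,name):
        k=((z>lo)&(z<hi)&(x>reg[0])&(x<reg[1])&(y>reg[2])&(y<reg[3])).astype(np.uint8)
        nn,l,s,c=cv2.connectedComponentsWithStats(k)
        for i in range(1,nn):
            if s[i,4]>8: q=P[l==i]; print(name,s[i],q.mean(0),"min",q.min(0),"max",q.max(0))
    print('ring pred'); comp(.122,.14,(.35,.65,-.15,.15),"ring")
    comp(.085,.112,(.35,.65,-.15,.2),"knob/post")
    comp(.165,.185,(.35,.65,-.4,-.1),"handle")
    comp(.11,.13,(.35,.65,-.4,-.1),"fork/collar")
    comp(.16,.4,(.3,.75,-.6,.6),"tall")
m=optics.camera_model("top")
# stand base corners (crop px -> full)
f=lambda a:(230+(a[0]+.5)/4.2-.5,190+(a[1]+.5)/4.2-.5)
for nm,p,zz in [("base far-left",(195,84),.009),("base far-right",(390,108),.009),("base near right",(363,295),.009),("tray far left",(90,126),.022),("tray near left",(67,275),.022),("tray near right",(237,298),.022),("rack FL",(575,215),.01),("rack NR",(686,348),.01),("rack NL",(590,355),.01),("fork FL",(604,199),.118),("fork FR",(683,197),.118),("fork NR",(691,322),.118),("fork NL",(614,330),.118),("knob",(224,313),.099),("ring",(253,195),.13),("handle",(656,281),.174)]:
    print(nm,ray(m,f(p),zz))
E
```

```text
top table z 0.00014637059134581227
ring pred
ring [281 228  17  17 126] [ 0.5438 -0.0132  0.1295] min [ 0.5209 -0.0353  0.1227] max [0.5648 0.0094 0.1359]
knob/post [287 210  14  20 169] [ 0.5963 -0.0206  0.0963] min [ 0.5661 -0.0389  0.0851] max [ 0.6207 -0.0016  0.11  ]
knob/post [285 231   7   5  11] [ 0.5561 -0.0051  0.1009] min [ 0.5488 -0.0153  0.0875] max [0.5601 0.0016 0.111 ]
knob/post [288 237  11   9  15] [ 0.5284 -0.0251  0.0969] min [ 0.5208 -0.0362  0.0865] max [ 0.5428 -0.0073  0.1086]
knob/post [280 262   5   5  18] [0.4664 0.0077 0.0981] min [0.461  0.0024 0.088 ] max [0.4726 0.0129 0.1033]
handle [382 252  10  10  78] [ 0.4908 -0.274   0.1736] min [ 0.479  -0.2865  0.1663] max [ 0.503  -0.2623  0.1788]
handle [426 277   5  13  21] [ 0.4256 -0.3817  0.1742] min [ 0.4094 -0.3885  0.1655] max [ 0.4406 -0.3789  0.1834]
fork/collar [374 237  20  32 423] [ 0.5101 -0.2713  0.1196] min [ 0.462  -0.3009  0.1106] max [ 0.5486 -0.2461  0.1295]
tall [ 177  151   94   25 1706] [0.7275 0.1664 0.2008] min [0.6986 0.0395 0.1601] max [0.75   0.2802 0.2174]
tall [404 156  14  31 176]
[... 1819 characters left out ...]
x [ 0.5038 -0.2573  0.1792]
tall [ 151  214   71   82 2119] [0.7246 0.1816 0.1958] min [0.6968 0.0401 0.1601] max [0.75   0.2853 0.2153]
base far-left [0.6344 0.0402 0.009 ]
base far-right [ 0.6204 -0.1009  0.009 ]
base near right [ 0.4853 -0.0853  0.009 ]
tray far left [0.6001 0.1126 0.022 ]
tray near left [0.4932 0.1247 0.022 ]
tray near right [0.4802 0.0034 0.022 ]
rack FL [ 0.5465 -0.2351  0.01  ]
rack NR [ 0.4538 -0.3155  0.01  ]
rack NL [ 0.447  -0.2477  0.01  ]
fork FL [ 0.5472 -0.2449  0.118 ]
fork FR [ 0.5499 -0.2966  0.118 ]
fork NR [ 0.4681 -0.303   0.118 ]
fork NL [ 0.4615 -0.253   0.118 ]
knob [0.4664 0.0042 0.099 ]
ring [ 0.5427 -0.0154  0.13  ]
handle [ 0.4908 -0.2727  0.174 ]
```

```bash
cat >> h.py <<'E'
from scipy.spatial.transform import Rotation as Ro
YAW=-0.11; O=np.array([.5435,-.0125,0.])
Rs=Ro.from_euler('z',YAW).as_matrix()
S=lambda x,y,z:O+Rs@np.array([x,y,z],float)
def quat(zt,yt):
    zt=np.array(zt,float);zt/=np.linalg.norm(zt);yt=np.array(yt,float);yt-=zt*(yt@zt);yt/=np.linalg.norm(yt)
    return Ro.from_matrix(np.stack([np.cross(yt,zt),yt,zt],1)).as_quat()
def down(a): # vertical tool, jaw axis at world angle a
    return quat([0,0,-1],[np.cos(a),np.sin(a),0])
E
python3 - <<'E'
from h import *
from workcell import r,optics
m=optics.camera_model("top"); P=cloud(np.load("pics/top0_d.npy"),m)
x,y,z=P[...,0],P[...,1],P[...,2]
for X in np.arange(.54,.74,.02):
    print("%.2f"%X,[ "%3.0f"%(1000*np.max(z[(abs(x-X)<.01)&(abs(y-Y)<.01)],initial=0)) for Y in np.arange(-.1,.26,.02)])
print("knob end",S(.047,.106,.099))
def ik(n,p,q):
    s=r.solve_ik(p,q); print(n,None if s is None else np.round(s,2))
for g in np.linspace(0,1.75,6):
    p=S(.028-.108*np.cos(g),.108*np.sin(g),.097)
    for k in (0,np.pi): ik(f"gate{g:.2f} {k:.1f}",p,down(YAW+np.pi/2-g+k))
for k in (0,np.pi): ik("tip",S(0,.04,.14),down(YAW+k))
Z=Rs@[0,np.sin(.62),-np.cos(.62)]
for j in ([1,0,0],[-1,0,0],[0,1,.5],[0,-1,-.5]):
    for L in (.045+.164,.045+.042): ik(f"ins{j}",S(0,0,.085)-Z*L,quat(Z,Rs@j))
for a in np.arange(-180,180,30): ik(f"rack{a}",[.49,-.272,.16],down(np.radians(a)))
E
```

```text
0.54 ['  8', ' 13', ' 13', '136', '133', '134', ' 11', ' 11', ' 13', ' 11', ' 12', ' 26', '  7', '  5', '  5', '  6', '  6', '  5']
0.56 [' 11', ' 15', ' 14', '135', '134', '135', ' 12', ' 12', ' 14', ' 13', ' 10', ' 27', '  4', '  5', '  6', '  6', '  6', '  5']
0.58 [' 13', ' 17', ' 16', ' 87', '105', '101', ' 26', ' 29', ' 20', ' 12', ' 19', ' 27', '  8', '  5', '  7', '  5', '  8', ' 42']
0.60 [' 13', ' 20', ' 16', '101', '110', '103', ' 15', ' 30', ' 30', ' 26', ' 25', ' 26', '  6', '  6', '  6', '  4', '  8', ' 45']
0.62 [' 13', ' 17', ' 15', ' 96', '103', ' 90', ' 19', ' 18', '  7', '  6', '  8', '  6', '  6', '  6', '  7', '  3', '  5', ' 42']
0.64 ['  6', '  8', '  7', '  7', '  6', '  5', ' 12', ' 14', '  8', '  9', '  5', '  6', '  5', '  9', '  6', '  7', '  6', ' 10']
0.66 [' 49', ' 47', ' 39', '  6', '  6', '  8', '  5', '  6', '  5', '  7', '  6', '109', '116', '131', '132', '138', '141', '139']
0.68 [' 50', ' 49', ' 48', ' 51', ' 50', '  7', '  6', '138', '138', '139', '138', '141', '138', '140', '138', '137', ' 85', ' 86']
0.70 [' 49', ' 49', ' 49', ' 49', ' 47', '  
[... 1153 characters left out ...]
5] [-0.55  0.58  1.6   0.58  1.31 -2.26]
ins[0, -1, -0.5] [-0.66  0.51  1.41  0.52  1.58  0.93]
ins[0, -1, -0.5] [-0.55  0.58  1.6   0.58  1.31  0.88]
rack-180 [-0.64  0.5   1.56 -0.    1.08  2.5 ]
rack-150 [-0.64  0.5   1.56 -0.    1.08  1.97]
rack-120 [-0.64  0.5   1.56 -0.    1.08  1.45]
rack-90 [-0.64  0.5   1.56 -0.    1.08  0.93]
rack-60 [-0.64  0.5   1.56 -0.    1.08  0.4 ]
rack-30 [-0.64  0.5   1.56 -0.    1.08 -0.12]
rack0 [-0.64  0.5   1.56 -0.    1.08 -0.64]
rack30 [-0.64  0.5   1.56 -0.    1.08 -1.17]
rack60 [-0.64  0.5   1.56 -0.    1.08 -1.69]
rack90 [-0.64  0.5   1.56 -0.    1.08 -2.21]
rack120 [-0.64  0.5   1.56 -0.    1.08 -2.74]
rack150 [-0.64  0.5   1.56 -0.    1.08  3.02]
```

```bash
cat >> h.py <<'E'
def wray(m,pos,q,uv,z):
    T=np.eye(4);T[:3,:3]=Ro.from_quat(q).as_matrix();T[:3,3]=pos
    C=T@np.array(m["tool_from_camera"]); k=C[:3,:3]@np.linalg.solve(np.array(m["K"]),[uv[0],uv[1],1])
    return C[:3,3]+k*(z-C[2,3])/k[2]
def wcloud(m,pos,q,d):
    T=np.eye(4);T[:3,:3]=Ro.from_quat(q).as_matrix();T[:3,3]=pos
    C=T@np.array(m["tool_from_camera"]);K=np.array(m["K"])
    v,u=np.mgrid[0:480,0:640]
    c=np.stack([(u-K[0,2])/K[0,0]*d,(v-K[1,2])/K[1,1]*d,d],-1)
    P=c@C[:3,:3].T+C[:3,3]; P[d==0]=np.nan; return P
def wshot(name):
    from workcell import r,optics
    s=r.read_state(); im,d=optics.get_image("wrist"); cv2.imwrite(f"pics/{name}.png",im[:,:,::-1])
    P=wcloud(optics.camera_model("wrist"),s["eef_pos"],s["eef_rot"],d); np.savez(f"pics/{name}.npz",im=im,P=P,pos=s["eef_pos"],q=s["eef_rot"]); return im,P,s
E
python3 - <<'E'
from h import *
from workcell import r,command_gripper,optics
command_gripper(.03)
r.reach([.45,.005,.25],down(YAW+np.pi/2)); s=r.read_state(); print(s["time_s"],s["eef_pos"],s["grip_width"])
im,P,s=wshot("w1")
x,y,z=P[...,0],P[...,1],P[...,2]
for lo,hi in ((.09,.108),(.122,.137)):
    k=((z>lo)&(z<hi)&(x<.62)).astype(np.uint8); n,l,st,c=cv2.connectedComponentsWithStats(k)
    for i in range(1,n):
        if st[i,4]>60: q=P[l==i]; print(lo,st[i],q.mean(0),q.min(0),q.max(0))
E
```

```text
2.8333 [0.45   0.0056 0.25  ] 0.02995015830475784
0.09 [321 237  17  19 247] [0.465  0.0078 0.0976] [0.4595 0.0017 0.0905] [0.4721 0.014  0.1   ]
0.09 [285 311  56  29 558] [ 0.5244 -0.0108  0.0993] [ 0.5196 -0.0337  0.09  ] [0.54   0.0092 0.108 ]
0.09 [  6 348  10  14  72] [ 0.531  -0.2652  0.0923] [ 0.5252 -0.2681  0.0901] [ 0.5381 -0.2631  0.0955]
0.09 [293 349  38  18 433] [ 0.5568 -0.016   0.0997] [ 0.5469 -0.0294  0.09  ] [ 0.5599 -0.0005  0.108 ]
0.09 [292 389  42  19 620] [ 0.5966 -0.0192  0.0981] [ 0.5915 -0.0387  0.0901] [ 0.6098 -0.0025  0.1051]
0.122 [ 280  331   63   61 1985] [ 0.5414 -0.0136  0.1286] [ 0.5195 -0.0369  0.1221] [0.5665 0.0092 0.1317]
```

View pics/w1.png

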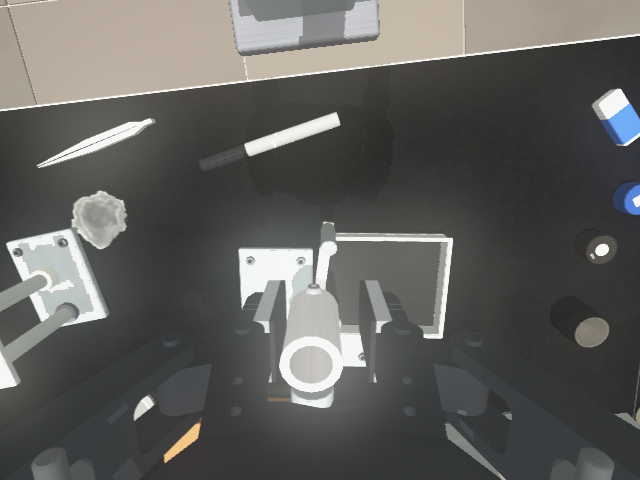

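```bash
sed -i 's/O=np.array(.*/O=np.array([.543,-.0138,0.])/' h.py
python3 - <<'E'
from h import *
from workcell import r,command_gripper,optics
def gp(g,z): return S(.028-.108*np.cos(g),.108*np.sin(g),z), down(YAW+np.pi/2-g)
p,q=gp(.12,.14); print(p); r.reach(p,q)
p[2]=.100; print(r.move_straight(p,q,speed=.1,max_force=8))
print(r.read_state()["time_s"],r.read_state()["eef_pos"])
for g in np.arange(.35,1.81,.24):
    p,q=gp(min(g,1.72),.100)
    h=r.move_straight(p,q,speed=.12,max_force=15); s=r.read_state()
    print("%.2f"%g,h,s["time_s"],s["eef_pos"],s["contact_force"])
    if h: break
wshot("w2")
im,d=optics.get_image("scene"); cv2.imwrite("pics/s2.png",cv2.resize(im[180:340,200:410,::-1],None,fx=3.3,fy=3.3))
E
```

```text
[0.4657 0.0077 0.14  ]
False
3.95 [0.4664 0.0076 0.1011]
0.35 False 4.3333 [0.4745 0.0311 0.1008] [ 0.13   -0.3132  0.0881]
0.59 False 4.725 [0.4881 0.0523 0.1001] [-0.2862  0.7994  0.6995]
0.83 False 5.1167 [0.5066 0.0698 0.0999] [ 0.229   0.1675 -0.7381]
1.07 False 5.5083 [0.5289 0.0824 0.0998] [ 0.0468 -0.5054 -0.2288]
1.31 False 5.9 [0.5537 0.0895 0.0997] [-0.2268  0.1584 -0.7556]
1.55 False 6.2917 [0.5794 0.0904 0.0997] [-0.8283  0.0849  0.7237]
1.79 False 6.6083 [0.5976 0.0874 0.0998] [-0.2217 -0.594  -0.2912]
```

View pics/s2.png

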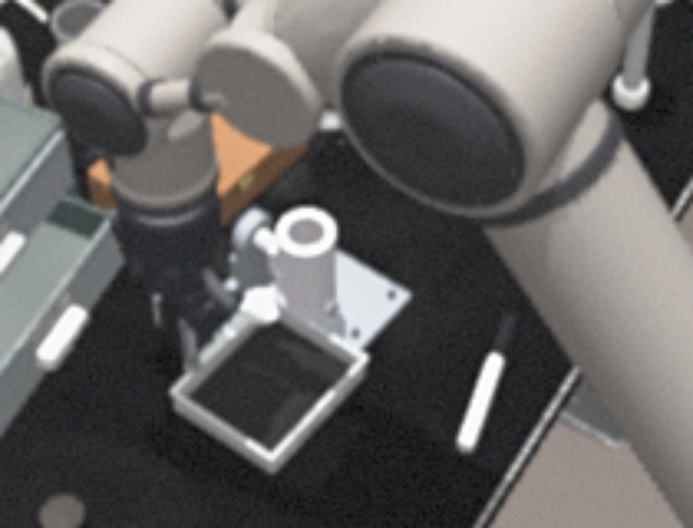

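View pics/w2.png

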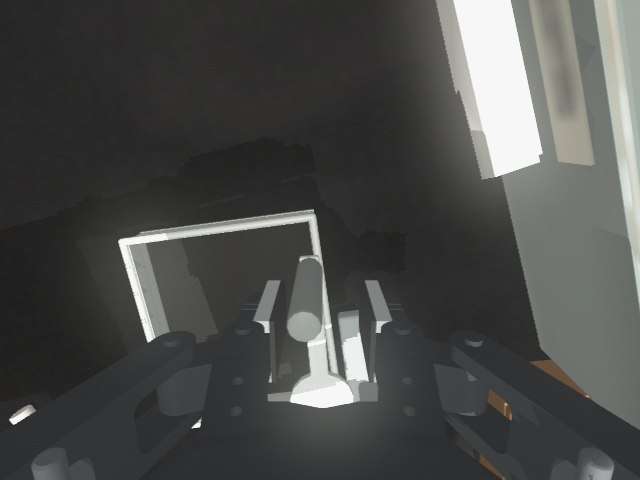

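```bash
python3 - <<'E'
from h import *
from workcell import r,command_gripper,optics
p=r.read_state()["eef_pos"].copy(); p[2]=.17; r.move_straight(p,speed=.2)
q=down(YAW)
r.reach(S(0,.055,.19),q); command_gripper(0)
r.move_straight(S(0,.050,.147),q,speed=.15,max_force=8)
h=r.move_straight(S(0,-.002,.147),q,speed=.04,max_force=22); s=r.read_state()
print(h,s["time_s"],Rs.T@(s["eef_pos"]-O),Rs.T@s["contact_force"])
E
python3 - <<'E'
from h import *
from workcell import optics
im,d=optics.get_image("scene"); cv2.imwrite("pics/s3.png",cv2.resize(im[180:340,200:410,::-1],None,fx=3.3,fy=3.3))
E
```

```text
True 9.4167 [0.001  0.0097 0.1497] [-0.2268  3.4165  5.0828]
```

View pics/s3.png

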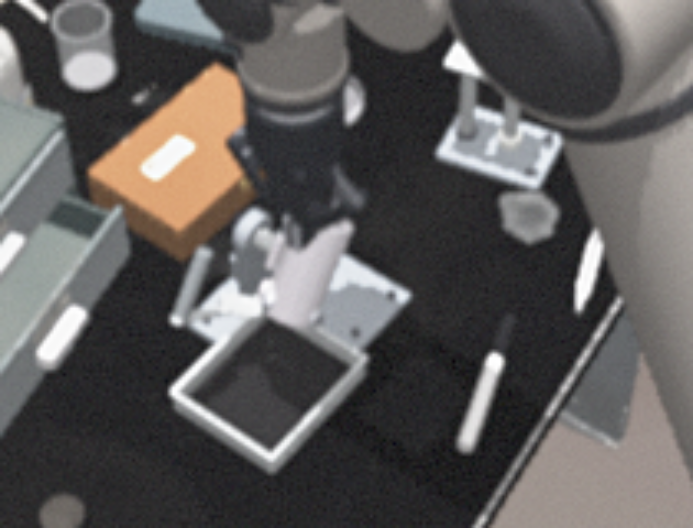

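```bash
python3 - <<'E'
from h import *
from workcell import r,command_gripper,optics
p=r.read_state()["eef_pos"].copy()
r.move_straight(p+Rs@[0,.012,0],speed=.1)
p=r.read_state()["eef_pos"].copy(); p[2]=.22; r.move_straight(p,speed=.25)
r.reach(S(-.09,-.03,.27),down(YAW+np.pi/2)); r.hold(.15)
im,P,s=wshot("w4"); print(s["time_s"])
for t in (.58,.60,.62):
  n=Rs@[0,-np.sin(t),np.cos(t)]; A=S(0,0,.085)
  L=(P-A)@n; q=P-A-L[...,None]*n; rad=np.linalg.norm(q,axis=-1)
  k=(rad<.035)&(L>.03)
  print(t,np.histogram(L[k],bins=np.arange(.03,.06,.002)))
E
```

```text
11.8167
0.58 (array([0, 0, 0, 0, 0, 0, 0, 0, 0, 0, 0, 0, 0, 0]), array([0.03 , 0.032, 0.034, 0.036, 0.038, 0.04 , 0.042, 0.044, 0.046,
       0.048, 0.05 , 0.052, 0.054, 0.056, 0.058]))
0.6 (array([0, 0, 0, 0, 0, 0, 0, 0, 0, 0, 0, 0, 0, 0]), array([0.03 , 0.032, 0.034, 0.036, 0.038, 0.04 , 0.042, 0.044, 0.046,
       0.048, 0.05 , 0.052, 0.054, 0.056, 0.058]))
0.62 (array([0, 0, 0, 0, 0, 0, 0, 0, 0, 0, 0, 0, 0, 0]), array([0.03 , 0.032, 0.034, 0.036, 0.038, 0.04 , 0.042, 0.044, 0.046,
       0.048, 0.05 , 0.052, 0.054, 0.056, 0.058]))
```

View pics/w4.png

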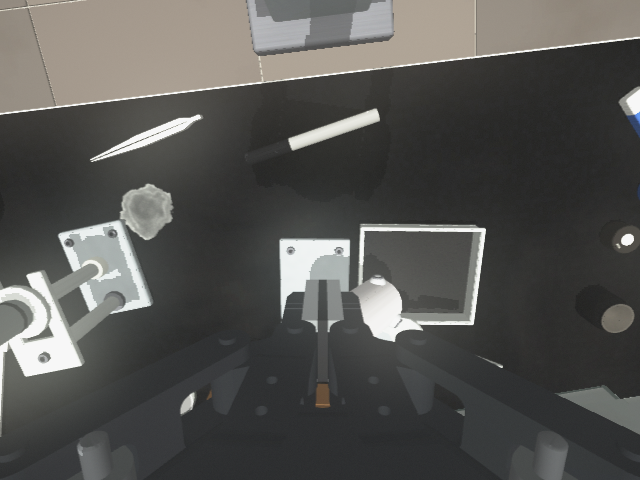

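```bash
python3 - <<'E'
from h import *
from workcell import r,command_gripper,optics
r.reach([.49,-.295,.30],down(0)); command_gripper(.06); r.hold(.1)
im,P,s=wshot("w5"); print(s["time_s"],s["eef_pos"])
x,y,z=P[...,0],P[...,1],P[...,2]
for nm,lo,hi in (("handle",.165,.182),("fork/collar",.112,.13)):
    k=((z>lo)&(z<hi)&(x>.4)&(x<.58)&(y<-.2)&(y>-.34)).astype(np.uint8); n,l,st,c=cv2.connectedComponentsWithStats(k)
    for i in range(1,n):
        if st[i,4]>60: q=P[l==i]; print(nm,st[i],q.mean(0),q.min(0),q.max(0))
for n in ("top","scene"):
    im,d=optics.get_image(n); np.savez(f"pics/{n}5.npz",im=im,d=d)
    a=im[190:310,230:420] if n=="top" else im[180:340,200:410]
    cv2.imwrite(f"pics/{n}5.png",cv2.resize(a[:,:,::-1],None,fx=3.5,fy=3.5))
E
```

```text
13.6 [ 0.49  -0.295  0.3  ]
handle [ 306  185   39   39 1183] [ 0.4904 -0.2746  0.1733] [ 0.4778 -0.2875  0.165 ] [ 0.5036 -0.2627  0.1758]
fork/collar [ 287  154  111   72 4644] [ 0.5116 -0.2701  0.1193] [ 0.4609 -0.3028  0.113 ] [ 0.5501 -0.2452  0.1274]
```

View pics/w5.png

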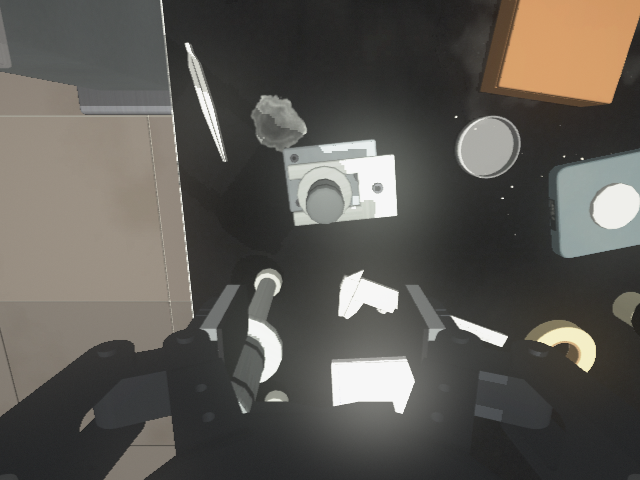

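View pics/top5.png

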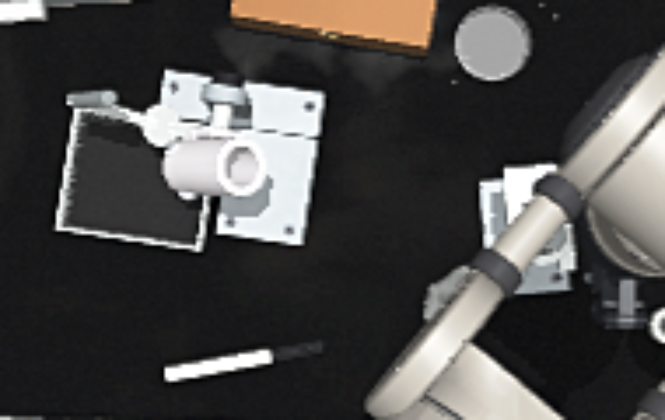

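View pics/scene5.png

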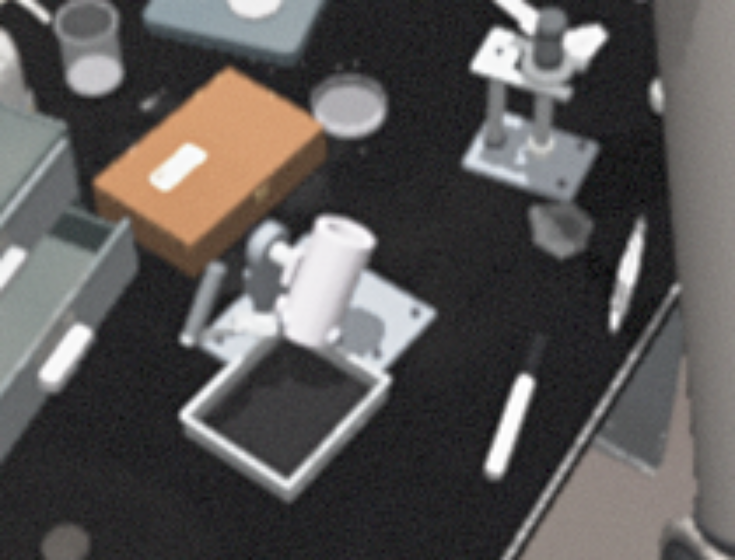

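```bash
python3 - <<'E'
from h import *
from workcell import optics
for n in ("top","scene"):
    f=np.load(f"pics/{n}5.npz"); m=optics.camera_model(n); P=cloud(f["d"],m)
    for t in (.60,.62):
        nn=Rs@[0,-np.sin(t),np.cos(t)];A=S(0,0,.085);ex=Rs[:,0];ey=np.cross(nn,ex)
        L=(P-A)@nn; u=(P-A)@ex; v=(P-A)@ey
        k=(abs(u)<.035)&(abs(v)<.035)&(L>.038)&(L<.054)
        hull=P[k]; print(n,t,k.sum(),"u",u[k].min(),u[k].max(),"v",v[k].min(),v[k].max(),"L",np.median(L[k]),"mean",u[k].mean(),v[k].mean())
        # plane tilt
        c=np.linalg.lstsq(np.c_[u[k],v[k],np.ones(k.sum())],L[k],rcond=None)[0]; print(c)
    if n=="top":
        im=f["im"]; g=im[222:256,280:318].astype(int).max(-1)
        b=ray(m,(298.5,237.6),.1216); print("ray",b,"pred",S(0,-.0262,.1216), Rs.T@(b-S(0,-.0262,.1216)))
        big=cv2.resize(im[215:260,270:325,::-1],None,fx=12,fy=12,interpolation=0); cv2.imwrite("pics/t5z.png",big)
E
```

```text
top 0.6 133 u -0.0221266031242022 0.023565849438262676 v -0.02177551683317167 0.024803852518691993 L 0.04366596510707976 mean 0.0007370207748483681 0.0012456760792589052
[-0.0033  0.0026  0.0437]
top 0.62 133 u -0.0221266031242022 0.023565849438262676 v -0.020889912990813896 0.025616674833621667 L 0.043521014127031445 mean 0.0007370207748483681 0.0021200318377430473
[-0.0033 -0.0168  0.0437]
ray [ 0.5399 -0.0386  0.1216] pred [ 0.5401 -0.0398  0.1216] [-0.0004  0.0012 -0.    ]
scene 0.6 85 u -0.02626807493790636 0.02085440875241237 v -0.022997703601120946 0.02768529758525693 L 0.04123987783971773 mean -0.0027522319816538246 0.005335031779351751
[-0.0096  0.0152  0.0411]
scene 0.62 82 u -0.02626807493790636 0.02085440875241237 v -0.022194355455770295 0.028529733106679382 L 0.04135498306289068 mean -0.0028213747184330637 0.005414877356825091
[-0.0072  0.0065  0.0412]
```

View pics/t5z.png

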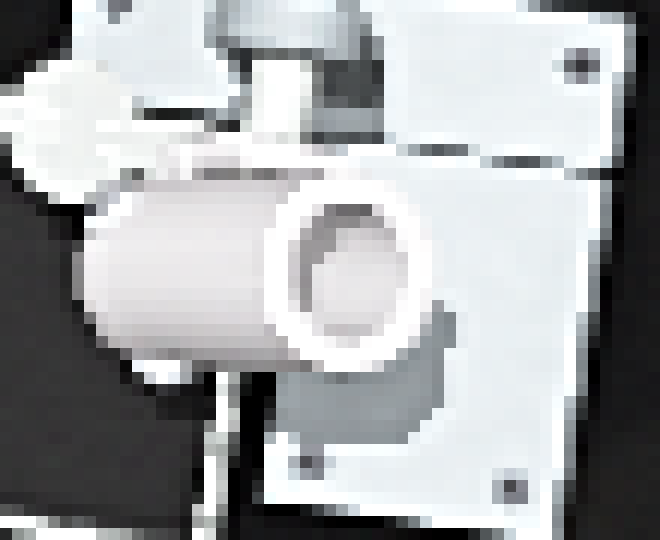

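```bash
python3 - <<'E'
from h import *
from workcell import r,command_gripper,optics
q=down(0)
r.move_straight([.4907,-.2745,.22],q,speed=.2)
print(r.move_straight([.4907,-.2745,.160],q,speed=.12,max_force=8))
command_gripper(0,70); s=r.read_state(); print(s["time_s"],s["eef_pos"],s["grip_width"])
r.move_straight([.4907,-.2745,.30],q,speed=.2)
s=r.read_state(); print(s["time_s"],s["eef_pos"],s["grip_width"],s["contact_force"])
A=S(0,.001,.085); n=Rs@[0,-np.sin(.615),np.cos(.615)]; Q=quat(-n,Rs@[1,0,0])
r.reach(A+n*(.045+.144+.025),Q); r.hold(.2)
s=r.read_state(); print(s["time_s"],s["eef_pos"],s["contact_force"])
wshot("w6")
for nn in ("top","scene"):
    im,d=optics.get_image(nn); np.savez(f"pics/{nn}6.npz",im=im,d=d)
    a=im[190:310,230:420] if nn=="top" else im[180:340,200:410]
    cv2.imwrite(f"pics/{nn}6.png",cv2.resize(a[:,:,::-1],None,fx=3.5,fy=3.5))
E
```

```text
False
15.375 [ 0.4912 -0.2748  0.161 ] 0.02454029434217534
16.225 [ 0.4902 -0.2741  0.2985] 0.024685304446756644 [-0.5216  0.2033 -2.3251]
17.0833 [ 0.5296 -0.136   0.2605] [-0.2836  0.5385 -1.0244]
```

View pics/scene6.png

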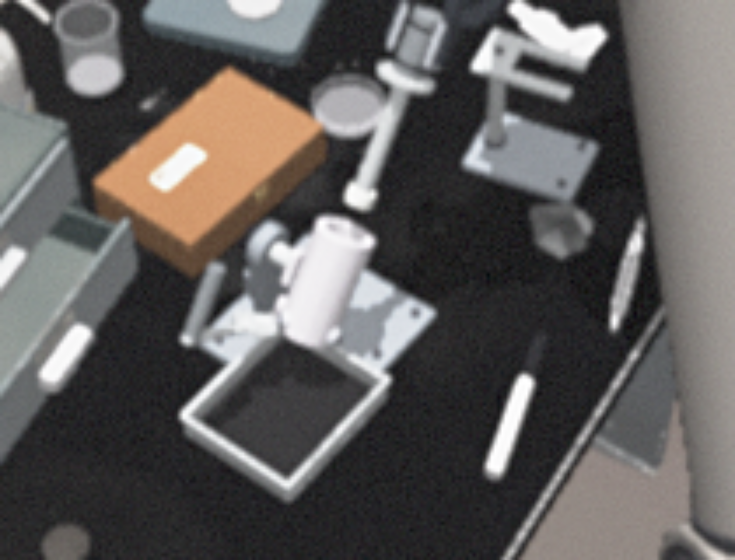

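View pics/w6.png

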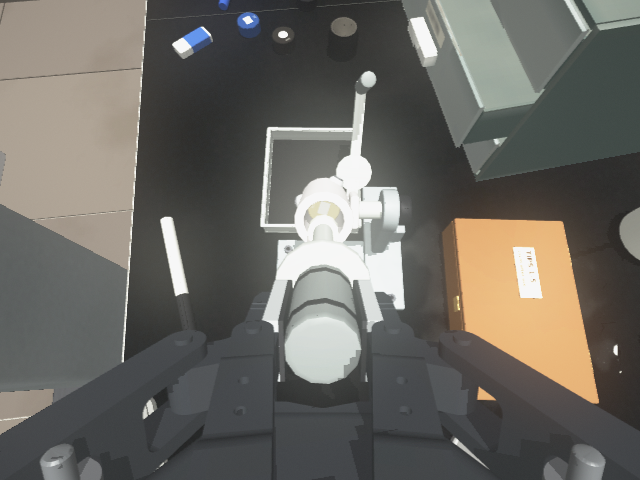

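View pics/top6.png

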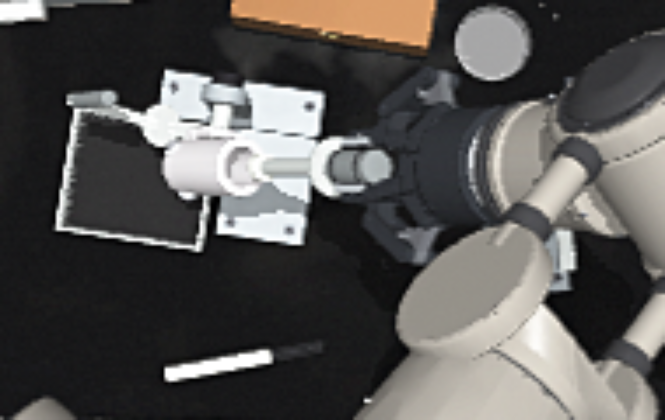

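```bash
python3 - <<'E'
from h import *
f=np.load("pics/w6.npz"); P=f["P"]; R=Ro.from_quat(f["q"]).as_matrix()
T=(P-f["pos"])@R  # tool coords
im=f["im"]
cv2.imwrite("pics/w6z.png",cv2.resize(im[150:330,250:410,::-1],None,fx=3.3,fy=3.3,interpolation=2))
v,u=np.mgrid[0:480,0:640]
k=(abs(u-325)<45)&(abs(v-215)<45)
h=np.histogram(T[k][:,2],bins=np.arange(.02,.3,.005)); print([(round(b,3),c) for c,b in zip(*h) if c])
k2=k&(abs(T[...,2]-.170)<.009)&(np.hypot(T[...,0],T[...,1])<.035)&(T[...,0]>-.03)
q=T[k2]; print(k2.sum(),q.min(0),q.max(0),q.mean(0))
c=np.linalg.lstsq(np.c_[q[:,:2],np.ones(len(q))],q[:,2],rcond=None)[0];print("plane",c)
ok=k2.astype(np.uint8)*255; n,l,st,_=cv2.connectedComponentsWithStats(ok); print(st)
# outer hull circle fit in tool xy
hull=cv2.convexHull((q[:,:2]*1e4).astype(np.float32).reshape(-1,1,2)).reshape(-1,2)/1e4
s=np.linalg.lstsq(np.c_[2*hull,np.ones(len(hull))],(hull**2).sum(1),rcond=None)[0];print("circle",s[:2],np.sqrt(s[2]+s[0]**2+s[1]**2), cv2.minEnclosingCircle((q[:,:2]*1000).astype(np.float32)))
# rod pieces: collar outer
k3=(T[...,2]>.03)&(T[...,2]<.05)&(abs(u-322)<60)&(v<310)&(v>230); q=T[k3]; print("collar",k3.sum(),q.min(0),q.max(0))
# head
k4=(T[...,2]>.12)&(T[...,2]<.15)&(np.hypot(T[...,0],T[...,1])<.03); q=T[k4]; print("head",k4.sum(),q.min(0),q.max(0),q.mean(0)) if k4.sum() else print("nohead")
E
```

```text
[(np.float64(0.03), np.int64(10)), (np.float64(0.035), np.int64(1102)), (np.float64(0.04), np.int64(35)), (np.float64(0.09), np.int64(9)), (np.float64(0.095), np.int64(34)), (np.float64(0.1), np.int64(43)), (np.float64(0.105), np.int64(46)), (np.float64(0.11), np.int64(40)), (np.float64(0.115), np.int64(37)), (np.float64(0.12), np.int64(35)), (np.float64(0.125), np.int64(37)), (np.float64(0.13), np.int64(311)), (np.float64(0.135), np.int64(42)), (np.float64(0.14), np.int64(27)), (np.float64(0.165), np.int64(965)), (np.float64(0.17), np.int64(222)), (np.float64(0.175), np.int64(64)), (np.float64(0.18), np.int64(67)), (np.float64(0.185), np.int64(64)), (np.float64(0.19), np.int64(52)), (np.float64(0.195), np.int64(222)), (np.float64(0.2), np.int64(128)), (np.float64(0.205), np.int64(225)), (np.float64(0.21), np.int64(88)), (np.float64(0.215), np.int64(59)), (np.float64(0.22), np.int64(452)), (np.float64(0.225), np.int64(57)), (np.float64(0.23), np.int64(25)), (np.float64(0.235), np.int64(31)), (np.float64(0.24), np.int64(90)), (np.float64(0.245), np.int64(94)), (np.float64(0.25), np.int64(18)), (np.float64(0.255), np.int64(226)), (np.float64(0.26), np.int64(375)), (np.float64(0.265), np.int64(243)), (np.float64(0.27), np.int64(321)), (np.float64(0.275), np.int64(122)), (np.float64(0.28), np.int64(168)), (np.float64(0.285), np.int64(290)), (np.float64(0.29), np.int64(128))]
1235 [-0.0177 -0.0225  0.1663] [0.0227 0.0235 0.179 ] [0.0055 0.0005 0.1697]
plane [ 0.0158 -0.0013  0.1696]
[[     0      0    640    480 305965]
 [   295    190     59     52   1235]]
circle [-0.0003  0.0004] 0.02308160646121967 ((-0.46566593647003174, 0.33293524384498596), 23.367290496826172)
collar 2519 [ 0.0001 -0.0215  0.03  ] [0.0211 0.0204 0.0419]
head 452 [-0.0065 -0.0111  0.1204] [0.0102 0.0101 0.1435] [ 0.0044 -0.0005  0.1324]
```

View pics/w6z.png

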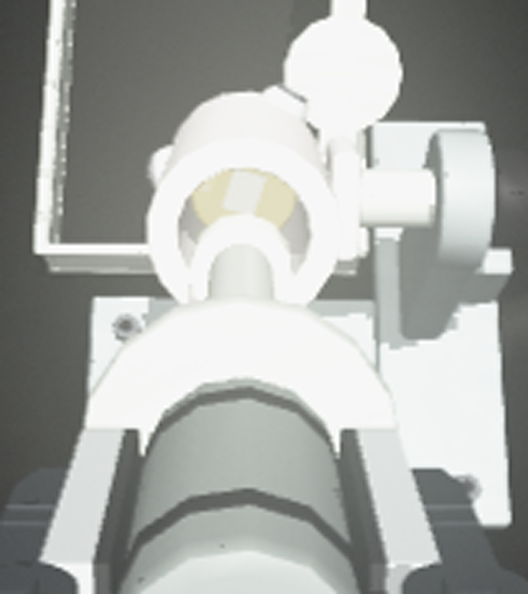

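```bash
python3 - <<'E'
from h import *
from workcell import r,command_gripper,optics
A=S(0,.001,.085); n=Rs@[0,-np.sin(.615),np.cos(.615)]; Q=quat(-n,Rs@[1,0,0])
B=A+n*(.045+.144+.025)
def go(t,sp,F):
    h=r.move_straight(B-n*t,Q,speed=sp,max_force=F); s=r.read_state(); print(t,h,"%.2f"%s["time_s"],"travel",(B-s["eef_pos"])@n,"F axial",s["contact_force"]@n,s["contact_force"]); return h
if not go(.070,.1,10):
    go(.122,.05,45)
    go(.130,.03,25)
for nn in ("top","scene"):
    im,d=optics.get_image(nn); np.savez(f"pics/{nn}7.npz",im=im,d=d)
    a=im[190:310,230:420] if nn=="top" else im[180:340,200:410]
    cv2.imwrite(f"pics/{nn}7.png",cv2.resize(a[:,:,::-1],None,fx=3.5,fy=3.5))
wshot("w7")
E
```

```text
0.07 False 18.08 travel 0.06947333318319904 F axial -0.49709173209517926 [ 0.653   0.4746 -0.2247]
0.122 False 19.27 travel 0.12178859697344935 F axial -0.9121437498884926 [-1.097   0.1115 -1.1236]
0.13 True 19.54 travel 0.1258839930525148 F axial 6.931190297220236 [-1.2186 -3.0953  6.2183]
```

View pics/scene7.png

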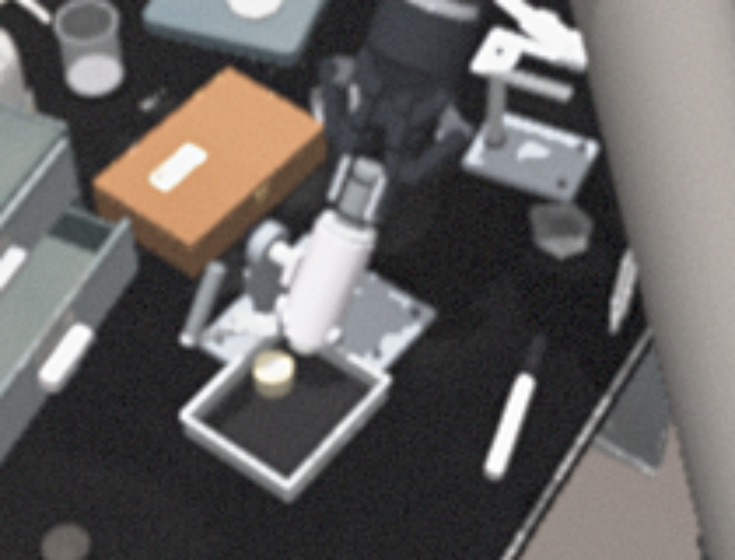

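View pics/w7.png

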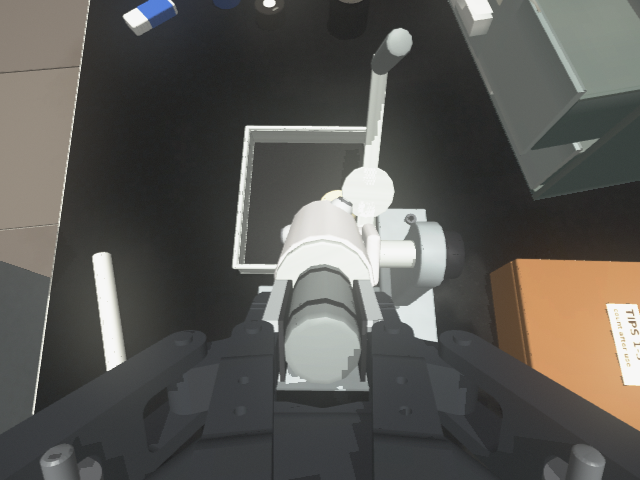

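```bash
python3 - <<'E'
from h import *
from workcell import r,command_gripper,optics
n=Rs@[0,-np.sin(.615),np.cos(.615)]
command_gripper(.055); p=r.read_state()["eef_pos"].copy()
r.move_straight(p+n*.09,speed=.12); r.hold(.5)
im,P,s=wshot("w8"); print(s["time_s"],s["contact_force"])
R=Ro.from_quat(s["eef_rot"]).as_matrix();T=(P-s["eef_pos"])@R
for nn in ("top","scene"):
    im,d=optics.get_image(nn); np.savez(f"pics/{nn}8.npz",im=im,d=d)
    if nn=="scene": cv2.imwrite(f"pics/{nn}8.png",cv2.resize(im[180:340,200:410,::-1],None,fx=3.5,fy=3.5))
    Pc=cloud(d,optics.camera_model(nn)); hsv=cv2.cvtColor(im,cv2.COLOR_RGB2HSV)
    L=(Pc-O)@Rs; k=(L[...,0]>-.07)&(L[...,0]<.06)&(L[...,1]>.02)&(L[...,1]<.15)&(L[...,2]>.018)&(L[...,2]<.036)&(hsv[...,1]>45)&(hsv[...,2]>120)
    print(nn,k.sum(),L[k].mean(0) if k.any() else "",L[k].min(0),L[k].max(0))
E
```

```text
21.4917 [ 0.0725 -0.2842  0.5276]
top 6 [0.0063 0.063  0.0246] [-0.0018  0.0531  0.0182] [0.0177 0.0696 0.0282]
scene 20 [0.0087 0.0655 0.0258] [-0.0037  0.0456  0.0183] [0.0258 0.0761 0.0352]
```

View pics/scene8.png

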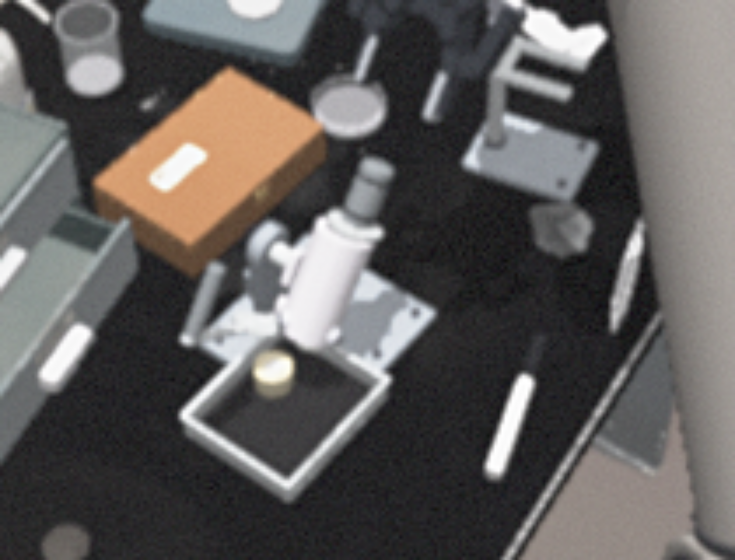

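View pics/w8.png

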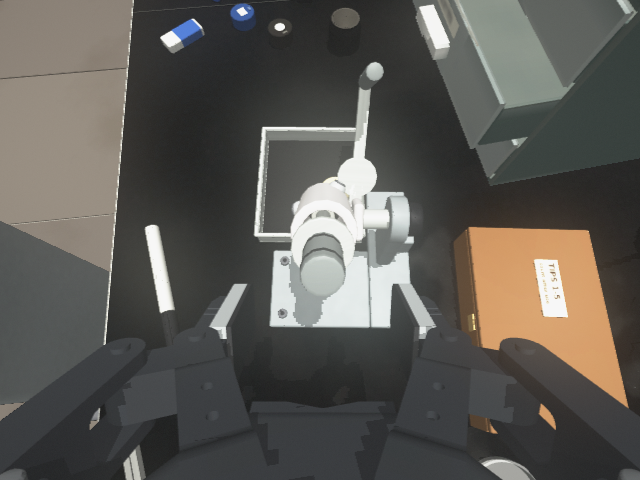

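```bash
python3 - <<'E'
from h import *
f=np.load("pics/w8.npz"); P=f["P"]; R=Ro.from_quat(f["q"]).as_matrix()
cv2.imwrite("pics/w8z.png",cv2.resize(f["im"][150:310,260:420,::-1],None,fx=3.7,fy=3.7,interpolation=2))
n=Rs@[0,-np.sin(.615),np.cos(.615)];A=S(0,.001,.085);ex=Rs[:,0];ey=np.cross(n,ex)
L=np.stack([(P-A)@ex,(P-A)@ey,(P-A)@n],-1)
k=(np.hypot(L[...,0],L[...,1])<.03)&(L[...,2]>0)
h=np.histogram(L[k][:,2],bins=np.arange(0.02,.13,.003)); print([(round(float(b),3),int(c)) for c,b in zip(*h) if c])
k2=k&(L[...,2]>.09); q=L[k2]; print("handle",q.min(0),q.max(0),q.mean(0))
E
```

```text
[(0.02, 30), (0.023, 35), (0.026, 39), (0.029, 31), (0.032, 41), (0.035, 36), (0.038, 47), (0.041, 65), (0.044, 917), (0.047, 71), (0.05, 1329), (0.053, 85), (0.056, 32), (0.059, 34), (0.062, 82), (0.065, 45), (0.068, 52), (0.071, 52), (0.074, 58), (0.077, 54), (0.08, 56), (0.083, 63), (0.086, 48), (0.089, 53), (0.092, 106), (0.095, 73), (0.098, 363), (0.101, 1184)]
handle [-0.03   -0.0234  0.09  ] [0.0295 0.0199 0.254 ] [0.0002 0.011  0.225 ]
```

View pics/w8z.png

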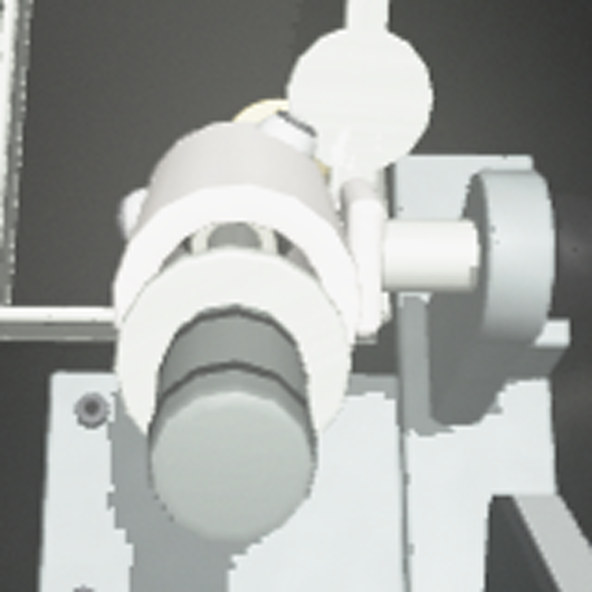

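```bash
python3 - <<'E'
from h import *
f=np.load("pics/w8.npz"); P=f["P"]
n=Rs@[0,-np.sin(.615),np.cos(.615)];A=S(0,.001,.085);ex=Rs[:,0];ey=np.cross(n,ex)
L=np.stack([(P-A)@ex,(P-A)@ey,(P-A)@n],-1); v,u=np.mgrid[0:480,0:640]
box=(u>285)&(u<365)&(v>190)&(v<300)
for nm,lo,hi in (("rim",.0425,.0475),("collar",.0485,.0545),("handletop",.097,.106)):
    q=L[box&(L[...,2]>lo)&(L[...,2]<hi)]
    for _ in range(3):
        c=np.linalg.lstsq(np.c_[q[:,:2],np.ones(len(q))],q[:,2],rcond=None)[0]; e=q[:,2]-np.c_[q[:,:2],np.ones(len(q))]@c; q=q[abs(e)<.0015]
    print(nm,len(q),"slope",c[:2],"min",q.min(0),"max",q.max(0), "circle mm",cv2.minEnclosingCircle((q[:,:2]*1000).astype(np.float32)))
E
```

```text
rim 909 slope [ 0.0028 -0.0032] min [-0.0223 -0.0087  0.0441] max [0.0234 0.0224 0.0471] circle mm ((0.46232593059539795, -0.6383617520332336), 23.213735580444336)
collar 1342 slope [0.0084 0.0102] min [-0.0219 -0.0245  0.0502] max [0.0211 0.0115 0.0534] circle mm ((-0.34056246280670166, -10.145736694335938), 21.649070739746094)
handletop 1399 slope [ 0.0002 -0.0125] min [-0.013 -0.023  0.1  ] max [0.012  0.0016 0.1031] circle mm ((-0.5872734189033508, -10.637959480285645), 12.608390808105469)
```

```bash
python3 - <<'E'
from workcell import r
s=r.read_state(); print(s["time_s"],s["contact_force"]); r.finish_job()
E
```

```text
21.6417 [-0.7541292   0.5801134   0.18688668]
the job is handed in; nothing more can be done
```

I did the whole sequence and handed the job in at about 21.6 s. I swung the gate open, tipped the sleeve to its stop, took the rod from the rack, and pushed it in until the collar met the rim. Then I let go and backed the gripper off 90 mm along the sleeve.

Last checks before handing in:
- **Sleeve:** it is tipped about 0.61 rad. The rim's tilt was measured in the wrist image and fits that to within about 0.01 rad.
- **Gate:** it is open about 1.65 rad. I got this from the arm's path and from seeing the lever in the images; I did not measure it separately at the end.
- **Mount:** I saw it still wedged in the tipped sleeve just before insertion. It is now flat in the tray, roughly 18 mm in x and 7 mm in y from the tray's centre.
- **Rod:** the collar is on the rim, which puts the head about 12 mm out of the foot. The rod is in line with the sleeve to about 0.01 rad.
- **Robot:** the force reading was about zero, so it touches nothing. The arm made no contact near the other mounts or the loupe; I did not re-measure their positions.

One thing was not as I expected. After release the rod settled about 9.5 mm sideways onto the low side of the bore. The collar still lies flat on the rim, and by my estimate the head stays well within the 20 mm limit from the foot.

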